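# Feed the curved end piece under the clamp bridge up to the end stop

### The job

Load the mahogany end piece into the holding fixture ready for clamping: slide it along the base board, square nose first, in under the steel bridge that carries the toggle clamp, until you feel its nose touch the bolt head of the end stop; leave it there, with its rounded tail in under the bridge too. Do not shift the end stop, which is only finger-tight, and leave the other things on the bench where they lie.

Things in the scene. Friction and masses are not known exactly. Their poses are not given: they have to be found in the camera images.
- fixture: Holding fixture, bolted down. Origin: bench level, under the front edge of its steel bridge, mid-channel. x is the feed direction, z up, y to the left of the feed. Waxed plywood base board 10 mm thick, x -170 to +170, y -125 to +60. On it two rails form a channel, inner faces at y +34.5 and y -34.5, 20 mm above the board (46 mm where they carry the bridge).
- channel_mouth (a point): Front lower corner of the right rail's inner face (fixture x 0, y -34.5, z 10). The right rail runs x 0 to 130, 12.5 mm thick, with a flared lead-in that opens away from the channel down to x -23. The left rail is 15.5 mm thick and longer: x -160 to 130, so it is also the in-feed fence to square the piece against.
- bridge_edge (a point): Point on the board's top, mid-channel, under the bridge's front edge (fixture x 0, y 0, z 10). The bridge is a steel plate x 0 to 70, y -47 to +50, underside 46 mm and top 52 mm above the board, so an upright tool cannot push the tail in under it.
- clamp_foot (a point): Underside of the rubber foot (22 mm across) of the red toggle clamp, fixture x 46, y 0, 34 mm above the board. The clamp is fixed, stands open on the bridge within x 30 to 130, y +/-18, up to 93 mm above the board for x below 70; its handle leans to x 130, 150 mm above the board.
- end_piece: Loose mahogany end piece, 103 long, 66 wide, 28 mm high, about 0.16 kg; lies flat on the base board in front of the bridge, askew. Origin on its underside; x towards the square nose (face at x +40), z up. Straight sides (y +/-33) from x -30 to +40; the tail is a half circle of radius 33 about x -30 (tail end at x -63).
- end_stop: End stop: steel block 24 long, 48 wide, 24 mm high, 18 mm knob on top, in the channel behind the bridge. Origin: lower edge of its front face, at fixture x 116 to 126; axes as the fixture's. A bolt head (14 mm across, 14 mm above the board) sticks out of that face towards the piece by 4 to 9 mm, set anew each time, not reported. The stop is held by friction: it slides off in +x above about 10 N.
- nose (a point): Middle of the lower edge of the end piece's square nose face. With the nose against the bolt head the tail end lies 4 to 19 mm inside the bridge's front edge.
- bracket_a: Bystander: grey steel corner bracket, 40 x 30 x 40 mm, on the base board, right of the right rail. Origin on its underside.
- bracket_b: Bystander: a second such bracket on the bench.
- spade_bit: Bystander: steel spade bit 168 mm long, lying flat.
- tape_measure: Bystander: green tape measure 70 x 34 x 62 mm.
- sander: Bystander: yellow battery sander, about 140 x 104 x 128 mm high.

How it is judged (in metres and radians):
On the way, in this order (a step that is already met when the one before it is completed fails the run):
1. the end piece's nose has entered the channel under the bridge, the piece flat on the base board (x of nose in the frame of fixture between 0.008 and 0.085 m and y of nose in the frame of fixture between -0.01 and 0.01 m and z of nose in the frame of fixture below 0.018 m and angle between end_piece's own z axis and vertical below 0.15 rad), for 0.1 s.
2. the end piece's nose is pressed lightly (over 1 N) against the end stop's bolt head (contact force between end_piece and end_stop above 1 N), for 0.05 s.
At the end, for the whole second after the job is handed in: The end piece lies flat and at rest on the base board in the channel, in line with it within 0.1 rad and within 6 mm of mid-channel, its nose 2 to 11 mm from the end stop's block, where the bolt head is, and the end stop is within 2 mm of where it began (x of nose in the frame of end_stop between -0.011 and -0.002 m and y of nose in the frame of fixture between -0.006 and 0.006 m and angle between the x axis of end_piece and the x axis of fixture, either way round below 0.1 rad and z of nose in the frame of fixture below 0.013 m and angle between end_piece's own z axis and vertical below 0.05 rad and distance of end_stop from where it was at the start of the episode below 0.002 m and linear speed of end_piece below 0.01 m/s); the robot touches nothing.
It fails at once if a bystander (bracket, spade bit, tape measure or sander) is pushed more than 20 mm (distance of any of bracket_a, bracket_b, spade_bit, tape_measure, sander from where it was at the start of the episode above 0.02 m).
It also fails if it takes over 46 s, if anything falls off the work surface, if the arm or the gripper's body presses on something with over 40 N, if the wrist force passes 120 N, or if a joint passes its speed limit or range.

### The arm

A 6-joint arm with a two-finger parallel gripper is mounted at the origin on the work surface. World frame = base frame: x ahead of the robot, y to its left, z up, the work surface at z = 0. Lengths are in m, angles in degrees, forces in N, time in s.
With the tool pointing down it reaches from about 0.3 to 0.75 m from the base axis. Payload 8.5 kg.
Tool frame: the origin (TCP) lies midway between the tips of the shut fingers; the grasp point (between the pads) lies grasp_offset behind it (grasp_offset is the distance from the TCP to the grasp point, in m); z points along the fingers, y is the line along which they close (so a half turn about z gives the same grasp; the last joint's range is limited). The gripper opens to 85 mm and grips with 20 to 120 N. Pads are 22 mm wide; open, the fingers measure 114 mm over their backs; the gripper's body (76 mm by 85 mm) begins 54 mm behind the grasp point. The pads swing forward as they close: fully open they stand 13 mm farther back than shut.
Start: joints at [-81.664, 21.807, 74.336, -0, 83.858, -12.336], TCP at [0.194, -0.515, 0.231] pointing down, gripper open.
Joint ranges: [-178.18, 178.18], [-50.72, 133.34], [12.68, 142.11], [-81.47, 261.47], [9.98, 163.14], [-165.26, 165.26]. Speed limits (degrees/s): [136.94, 136.94, 180, 180, 180, 180].

### API

Orientations are given as a 3x3 rotation matrix whose columns are the frame's x, y, z axes.
In Python, from rig import observe, get_image, camera_params, close_job, grasp_offset gives the robot as it stands.
- The arm moves only by the shell command python3 -m handwheel 'ROWS' [OPENING] [FORCE]. ROWS is JSON, a list of rows, each a list of 2 entries, a list of its own where there are three numbers: the shift along the tool's x, y, z as a fraction of full scale, then the turn, a rotation vector about the tool's x, y, z as a fraction of full scale. In form: [[[dx, dy, dz], [ax, ay, az]], ...]. A call has 1 to 10 rows; each row is the pose to reach, as a shift and turn from the pose commanded when the call began, along the tool's axes at that moment, turning the shorter way round; what a row does not reach only later rows make up. Full scale, the value 1, is 0.5 m for a shift and pi rad for a turn. A row lasts 1/10 s, in which the tool goes at most 50 mm and 8.59 degrees, less where a joint would pass 70% of its speed; a pose out of reach is approached as far as the arm can. A call with a number of a shift or a turn outside -1 to 1 is refused whole. A call with a gripper value outside its range is refused whole. OPENING is the opening, from 0 (shut) to 1 (fully open), set as the call begins (- or left out, the last holds). The fingers move at their own pace and stop on an object; FORCE is the grip in N (left out, the last holds). Time passes only in rows, so rows that repeat a pose let the fingers close. It gives the time, the measured TCP pose, the force, the opening and the grip force at its end, in the units of the state.
- observe(): the state, without advancing time (a new reading comes with each control period).
- get_image(name): name is "side" or "top" or "wrist"; returns (picture, depth): 420x560x3 uint8, red, green, blue; 420x560 float32, m along the optical axis (not along the pixel's ray), 0 where there is no reading.
- camera_params(name): a dict with "K" (3x3 intrinsics, pixels), "R" (3x3) and "t" (3): a world point X has camera coordinates R X + t. Camera axes: x right, y down, z forward; pixel columns grow to the right and rows downward; lengths in m; the calibration is good to about 2 mm. A picture is of the moment at which its call begins: read the wrist's pose just before it. camera_params takes no time and is no camera call; for the wrist camera it gives the pose at the moment of the call.
- close_job(): hands the job in; it is judged then, once.
The state is a dict: "time_s": time; "q": joint angles; "qvel": joint speeds; "joint_efforts": joint torques, N m; "position": TCP position; "tool_rot": TCP orientation; "ft_force": force on the tool from outside, world axes, zero at the start; "wrist_torque": the same for the moment, N m; "grip_width": finger opening in m; "gripper_force": force on a finger pad.
Only numpy, scipy, OpenCV 4.12 (cv2) and the standard library are available. Lean on these libraries where they do the work, as an engineer would, in place of code of your own. Each camera call takes 0.05 s, during which the arm holds its last target. There are 200 camera calls.

## Working session

There is one attempt and no reset: what is moved stays moved. The work goes in short steps, Python scripts to look and compute and a shell command to move; the robot and the scene stay as the last step left them, time stands still between calls to the robot, and variables do not carry over. Pictures are saved under pics/ and viewed, at most 10 in all, crops included, and the job is handed in when it is done.

```bash
mkdir -p pics; ls
python3 - <<'E'
from rig import *
import cv2,numpy as np
o=observe();print(o['time_s'],o['position'],np.round(o['tool_rot'],3).tolist(),o['ft_force'],o['grip_width'])
print(grasp_offset() if callable(grasp_offset) else grasp_offset)
for n in("top","side"):
    p=camera_params(n);print(n,p)
    im,d=get_image(n);cv2.imwrite(f'pics/{n}0.png',im[:,:,::-1]);np.save(f'pics/{n}0.npy',d)
E
```

```text
pics
0.0 [ 0.19411692 -0.51427704  0.2307141 ] [[0.936, 0.353, -0.0], [0.353, -0.936, 0.001], [0.0, -0.001, -1.0]] [ 0.17754677  0.03231959 -0.41334814] 0.08539792613396628
0.0187
top {'K': array([[448.63464661,   0.        , 271.02102094],
       [  0.        , 448.63464661, 214.15641463],
       [  0.        ,   0.        ,   1.        ]]), 'R': array([[-0.02051929, -0.99976644, -0.00678413],
       [-0.99258328,  0.02118416, -0.11970658],
       [ 0.11982234,  0.00427752, -0.99278613]]), 't': array([0.02780551, 0.5560049 , 0.95559523])}
side {'K': array([[411.26583602,   0.        , 277.37366758],
       [  0.        , 411.26583602, 209.06452701],
       [  0.        ,   0.        ,   1.        ]]), 'R': array([[ 0.97420651, -0.2252503 , -0.01356403],
       [-0.16211559, -0.65680319, -0.73642929],
       [ 0.15697202,  0.71963315, -0.67637853]]), 't': array([-0.54069638,  0.15534432,  0.94043157])}
```

View pics/top0.png

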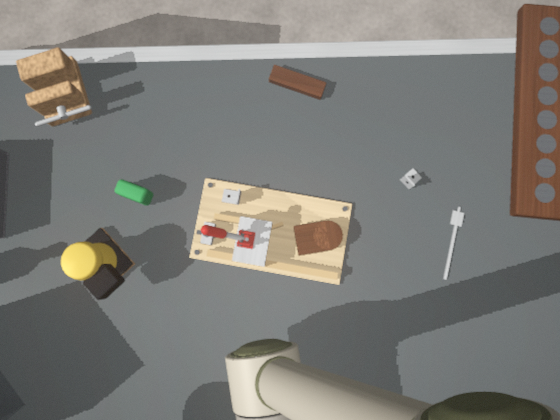

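View pics/side0.png

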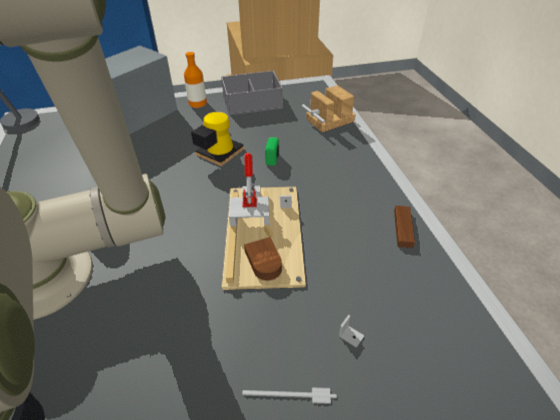

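The top view shows the board with corners at about (205,180), (352,204), (341,283) and (191,258). The feed runs to image left (world +y). The piece is at about (320,237), nose at left, askew, and the stop is at about (208,233). Next I'll compute rough positions to send the wrist camera over.

```bash
cat > h.py <<'E'
from rig import *
import cv2,numpy as np
from scipy.spatial.transform import Rotation as Ro
def ray(p,u,v,z):
    K,R,t=p['K'],p['R'],p['t']
    c=-R.T@t; d=R.T@np.linalg.inv(K)@np.array([u,v,1.])
    return c+d*(z-c[2])/d[2]
def dep(p,D,u,v):
    K,R,t=p['K'],p['R'],p['t']
    return R.T@(np.linalg.inv(K)@np.array([u,v,1.])*D[int(v),int(u)]-t)
def proj(p,X):
    x=p['K']@(p['R']@np.asarray(X,float)+p['t']);return x[:2]/x[2]
def move(T,yx):  # target TCP pos and rotation matrix -> row in tool axes
    o=observe();R=np.array(o['tool_rot']);
    s=R.T@(np.array(T)-o['position'])/.5
    a=Ro.from_matrix(R.T@yx).as_rotvec()/np.pi
    return np.round(s,4).tolist(),np.round(a,4).tolist()
E
python3 - <<'E'
from h import *
p=camera_params('top');D=np.load('pics/top0.npy')
for u,v in[(205,180),(352,204),(341,283),(191,258)]:print('corner',ray(p,u,v,.01).round(3))
for u,v in[(296,222),(298,254),(344,236),(320,237)]:print('piece',ray(p,u,v,.038).round(3),dep(p,D,u,v).round(3))
print('board',dep(p,D,330,212).round(3),'bridge',dep(p,D,255,250).round(3))
p=camera_params('wrist');o=observe()
print('cam in tool',np.array(o['tool_rot']).T@(-p['R'].T@p['t']-o['position']),(p['R']@o['tool_rot']).round(3),p['K'])
E
```

```text
corner [0.641 0.165 0.01 ]
corner [ 0.579 -0.167  0.01 ]
corner [ 0.402 -0.135  0.01 ]
corner [0.464 0.197 0.01 ]
piece [ 0.537 -0.038  0.038] [ 0.541 -0.04   0.007]
piece [ 0.468 -0.041  0.038] [ 0.468 -0.042  0.009]
piece [ 0.505 -0.142  0.038] [ 0.507 -0.147  0.007]
piece [ 0.504 -0.09   0.038] [ 0.504 -0.09   0.038]
board [ 0.561 -0.117  0.012] bridge [0.477 0.052 0.059]
cam in tool [ 0.07440782 -0.00024884 -0.14266326] [[ 0.001  1.     0.   ]
 [-0.955  0.001 -0.295]
 [-0.295 -0.     0.955]] [[345.07818856   0.         283.00731448]
 [  0.         345.07818856 212.12748679]
 [  0.           0.           1.        ]]
```

Run:
```python
from h import *
a=np.radians(79.4);ex=np.array([np.cos(a),np.sin(a),0]);z=np.array([0,0,-1.])
R=np.stack([ex,np.cross(z,ex),z],1)
print(move([.473,-.057,.21],R))
```

```text
([0.8447, -0.6588, 0.0426], [-0.0003, -0.0003, -0.3263])
```

```bash
python3 -m handwheel '[[[0.845,-0.659,0.043],[0,0,-0.326]],[[0.845,-0.659,0.043],[0,0,-0.326]],[[0.845,-0.659,0.043],[0,0,-0.326]],[[0.845,-0.659,0.043],[0,0,-0.326]],[[0.845,-0.659,0.043],[0,0,-0.326]],[[0.845,-0.659,0.043],[0,0,-0.326]],[[0.845,-0.659,0.043],[0,0,-0.326]],[[0.845,-0.659,0.043],[0,0,-0.326]],[[0.845,-0.659,0.043],[0,0,-0.326]],[[0.845,-0.659,0.043],[0,0,-0.326]]]' 1
python3 - <<'E'
from h import *
a=np.radians(79.4);ex=np.array([np.cos(a),np.sin(a),0]);z=np.array([0,0,-1.])
R=np.stack([ex,np.cross(z,ex),z],1)
print(move([.473,-.057,.21],R),observe()['q'])
E
```

```text
time_s: 1.1
position: [0.4549, -0.086, 0.2112]
tool_rot: [[0.185, 0.983, -0.0], [0.983, -0.185, 0.0], [-0.0, -0.0, -1.0]]
ft_force: [0.8, -0.5, 1.0]
grip_width: 0.0854
gripper_force: 0.0
([0.0637, 0.0249, 0.0023], [-0.0, 0.0, -0.0003]) [-2.54075498e+01  1.41070821e+01  8.94471775e+01 -1.79197343e-03
  7.64505027e+01 -1.47572958e+01]
```

```bash
python3 -m handwheel '[[[0.064,0.025,0.002],[0,0,0]],[[0.064,0.025,0.002],[0,0,0]],[[0.064,0.025,0.002],[0,0,0]],[[0.064,0.025,0.002],[0,0,0]]]'
python3 - <<'E'
from h import *
import pickle
p=camera_params('wrist');im,d=get_image('wrist')
pickle.dump((p,im,d),open('pics/w1.pkl','wb'))
cv2.imwrite('pics/w1.png',cv2.resize(im[:,:,::-1],(800,600),interpolation=cv2.INTER_CUBIC))
E
```

```text
time_s: 1.5
position: [0.4721, -0.0597, 0.2102]
tool_rot: [[0.186, 0.983, -0.0], [0.983, -0.186, -0.0], [-0.0, -0.0, -1.0]]
ft_force: [0.2, -1.1, 0.8]
grip_width: 0.0855
gripper_force: 0.0
```

View pics/w1.png

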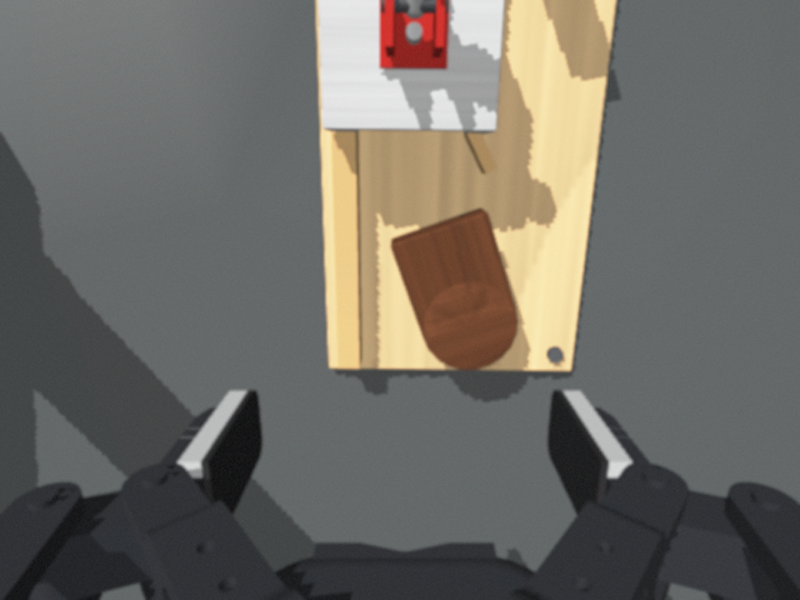

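The wrist view (shown at 800 wide) has these points:
- Piece nose corners at (392,240) and (486,210), tail bottom at (470,370).
- Bridge front edge from (324,128) to (497,131).
- Board front corners at (329,368) and (573,371).
- Fence inner top edge at x≈359.

Run:
```python
from h import *
import pickle
p,im,D=pickle.load(open('pics/w1.pkl','rb'))
s=.7
def P(n,u,v,z):
    print(n,(ray(p,u*s,v*s,z)*1000).round(1))
P('bFL',329,368,.01);P('bFR',573,371,.01);P('brL',324,128,.062);P('brR',497,131,.062)
P('railT',359,358,.03);P('railT2',358,140,.03);P('railTo',329,358,.03)
P('nL',392,240,.038);P('nR',486,210,.038);P('tail',470,369,.038)
for n,u,v in[('bridge',400,100),('board',540,250),('piece',440,250),('piece2',470,320),('rail',345,250),('bench',700,300)]:print(n,(dep(p,D,u*s,v*s)*1000).round(1))
# segment the piece top by depth
h,w=D.shape;u,v=np.meshgrid(np.arange(w),np.arange(h))
C=np.stack([(u-p['K'][0,2])/p['K'][0,0]*D,(v-p['K'][1,2])/p['K'][1,1]*D,D],-1)
W=(C-p['t'])@p['R']
hsv=cv2.cvtColor(im,cv2.COLOR_RGB2HSV)
m=(abs(W[...,2]-.038)<.006)&(abs(W[...,0]-.5)<.08)&(abs(W[...,1]+.09)<.08)
m=cv2.morphologyEx(m.astype(np.uint8),cv2.MORPH_OPEN,np.ones((5,5)))
k,l,st,c=cv2.connectedComponentsWithStats(m);i=1+st[1:,4].argmax()
pts=W[l==i];print('n',len(pts),np.median(pts[:,2]))
r=cv2.minAreaRect((pts[:,:2]*1000).astype(np.float32));print(r)
a=cv2.boxPoints(r);print(a.round(1))
```

```text
bFL [ 399.7 -129.8   10. ]
bFR [ 581.3 -166.5   10. ]
brL [443.3  34.5  62. ]
brR [537.7  15.1  62. ]
railT [ 427.4 -117.8   30. ]
railT2 [457.9  26.   30. ]
railTo [ 406.4 -113.9   30. ]
nL [467.1 -38.1  38. ]
nR [529.1 -30.3  38. ]
tail [ 503.1 -137.    38. ]
bridge [487.6  40.9  61.8]
board [566.5 -69.   10.1]
piece [496.3 -50.   38.9]
piece2 [ 508.2 -100.3   40.6]
rail [434.7 -40.1  30.3]
bench [ 681.8 -130.9    1. ]
n 6656 0.03815178173133139
((504.92718505859375, -86.75975036621094), (65.93147277832031, 102.39679718017578), 8.259434700012207)
[[ 464.9  -40.8]
 [ 479.7 -142.2]
 [ 544.9 -132.7]
 [ 530.2  -31.4]]
```

```bash
cat >> h.py <<'E'
O=np.array([.492,.0245,0]);A=np.radians(78.4)
EX=np.array([np.cos(A),np.sin(A),0]);EY=np.array([-np.sin(A),np.cos(A),0]);Z=np.array([0,0,1.])
def fix(x,y,z=0):return O+EX*x+EY*y+Z*z   # z here from bench
def tofix(X):d=np.asarray(X)-O;return np.array([d@EX,d@EY,d[2]])
def down(deg):
    a=np.radians(deg);ex=np.array([np.cos(a),np.sin(a),0]);z=-Z
    return np.stack([ex,np.cross(z,ex),z],1)
E
python3 - <<'E'
from h import *
a=np.radians(98.3);d=np.array([np.cos(a),np.sin(a),0])
g=np.array([.4975,-.0361,0])-.058*d
print(move([g[0],g[1],.10],down(98.3)))
p=camera_params('wrist');o=observe();R=np.array(o['tool_rot'])
for X in([11,42.7,-13],[11,-42.7,-13],[-11,42.7,-13]):
    print(proj(p,R@np.array(X)/1000+o['position'])/.7)
E
```

```text
([-0.0535, 0.079, 0.2205], [-0.0001, 0.0, -0.1058])
[554.72544009 382.37140436]
[259.90549557 382.18285225]
[548.15143789 448.34901854]
```

```bash
python3 -m handwheel '[[[-0.0535,0.079,0.22],[0,0,-0.106]],[[-0.0535,0.079,0.22],[0,0,-0.106]],[[-0.0535,0.079,0.22],[0,0,-0.106]],[[-0.0535,0.079,0.22],[0,0,-0.106]],[[-0.0535,0.079,0.22],[0,0,-0.106]],[[-0.0535,0.079,0.22],[0,0,-0.106]]]' 0.87
python3 - <<'E'
from h import *
o=observe();R=np.array(o['tool_rot']);print(o['grip_width'])
p=camera_params('wrist');im,D=get_image('wrist')
cv2.imwrite('pics/w2.png',cv2.resize(im[:,:,::-1],(800,600),interpolation=cv2.INTER_CUBIC))
w=o['grip_width']*500
for b in (6,8,10,12):print(b,proj(p,R@np.array([11,-w,-b])/1000+o['position'])/.7,proj(p,R@np.array([11,w,-b])/1000+o['position'])/.7)
a=np.radians(98.3);d=np.array([np.cos(a),np.sin(a),0])
g=np.array([.4975,-.0361,0])-.058*d
print(move([g[0],g[1],.024],down(98.3)),o['position'])
E
```

```text
time_s: 2.15
position: [0.5066, -0.0928, 0.1019]
tool_rot: [[-0.145, 0.989, 0.002], [0.989, 0.145, -0.001], [-0.001, 0.002, -1.0]]
ft_force: [0.8, -0.5, 0.2]
grip_width: 0.0742
gripper_force: 0.0
0.07420325503435035
6 [284.91398697 372.80872197] [529.48041156 372.96652489]
8 [283.36670358 375.67930574] [531.09861134 375.83935885]
10 [281.77884276 378.62517045] [532.75925146 378.78753827]
12 [280.14878708 381.64931679] [534.4640237  381.81406666]
([-0.0012, -0.002, 0.1557], [0.0007, 0.0005, 0.0005]) [ 0.50656825 -0.09279981  0.10185722]
```

View pics/w2.png

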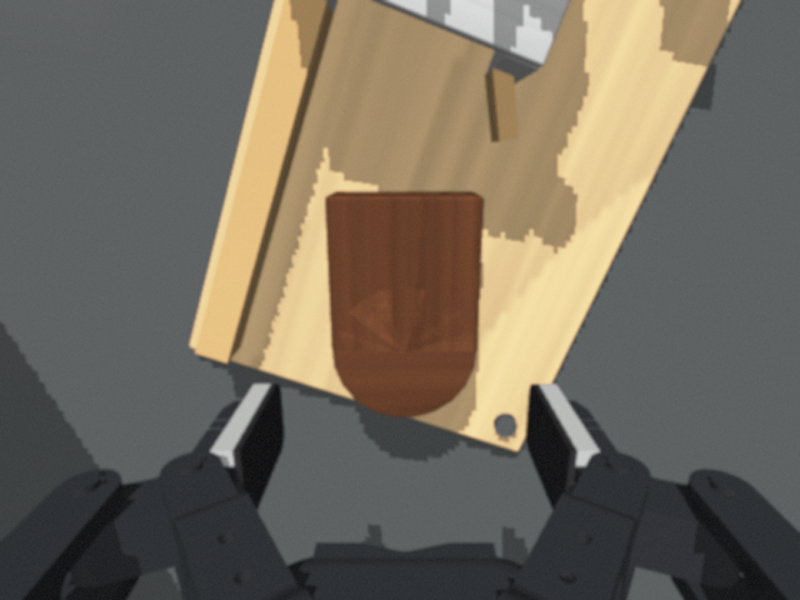

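```bash
python3 -m handwheel '[[[-0.001,-0.002,0.152],[0,0,0]],[[-0.001,-0.002,0.152],[0,0,0]],[[-0.001,-0.002,0.152],[0,0,0]],[[-0.001,-0.002,0.152],[0,0,0]]]' 0.87 && python3 -m handwheel '[[[0,0,0],[0,0,0]],[[0,0,0],[0,0,0]],[[0,0,0],[0,0,0]],[[0,0,0],[0,0,0]],[[0,0,0],[0,0,0]]]' 0.6 30
python3 - <<'E'
from h import *
o=observe()
# target: hold piece mid-channel, aligned with fixture, finger x=-95
print(move(fix(-.095,.0,.026),down(78.4)),tofix(o['position']))
E
```

```text
time_s: 2.6
position: [0.5061, -0.0933, 0.0257]
tool_rot: [[-0.147, 0.989, 0.002], [0.989, 0.147, -0.001], [-0.001, 0.001, -1.0]]
ft_force: [0.3, 0.7, 0.6]
grip_width: 0.0743
gripper_force: 0.0
time_s: 3.1
position: [0.5065, -0.0935, 0.0265]
tool_rot: [[-0.147, 0.989, 0.004], [0.989, 0.147, -0.002], [-0.002, 0.004, -1.0]]
ft_force: [-0.4, 0.5, 7.2]
grip_width: 0.0651
gripper_force: 33.7
([0.0591, -0.0592, 0.0006], [0.0012, 0.0005, 0.1113]) [-0.11263324 -0.0379472   0.02648631]
```

```bash
python3 -m handwheel '[[[0,0,-0.003],[0,0,0]],[[0.03,-0.03,-0.003],[0,0,0.055]],[[0.059,-0.059,-0.003],[0,0,0.111]],[[0.059,-0.059,-0.003],[0,0,0.111]],[[0.059,-0.059,-0.003],[0,0,0.111]],[[0.059,-0.059,-0.003],[0,0,0.111]]]'
python3 - <<'E'
from h import *
o=observe();print(tofix(o['position']),o['gripper_force'])
p=camera_params('wrist');im,D=get_image('wrist')
cv2.imwrite('pics/w3.png',cv2.resize(im[:,:,::-1],(800,600),interpolation=cv2.INTER_CUBIC))
print(move(fix(-.095,.0,.027),down(78.4)))
E
```

```text
time_s: 3.7
position: [0.4722, -0.0683, 0.0266]
tool_rot: [[0.199, 0.98, 0.001], [0.98, -0.199, -0.0], [0.0, 0.001, -1.0]]
ft_force: [-1.1, 2.4, 6.9]
grip_width: 0.065
gripper_force: 35.6
[-0.09484441  0.00075243  0.02657107] 35.577373998239636
([-0.0003, 0.0015, -0.0009], [0.0002, -0.0, 0.0008])
```

View pics/w3.png

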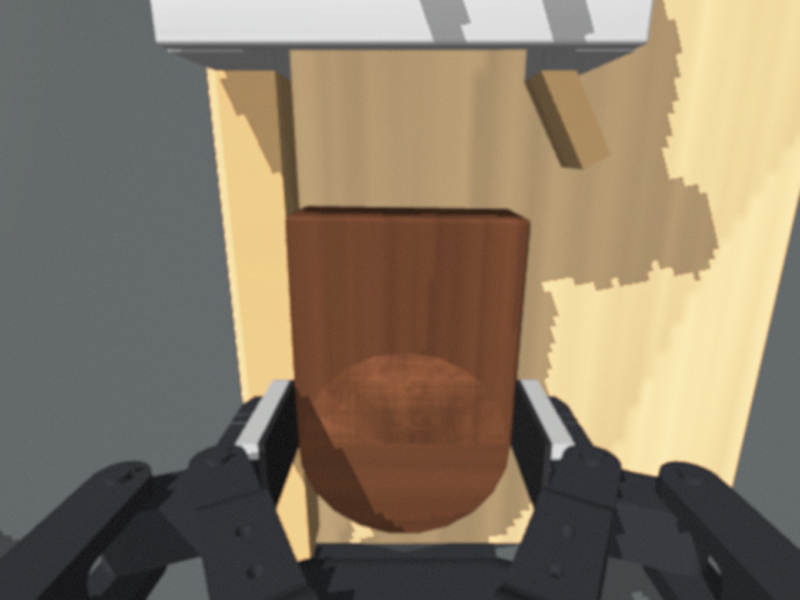

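```bash
python3 -m handwheel '[[[0.02,0.001,-0.001],[0,0,0]],[[0.04,0.001,-0.001],[0,0,0]],[[0.06,0.001,-0.001],[0,0,0]],[[0.08,0.001,-0.001],[0,0,0]],[[0.08,0.001,-0.001],[0,0,0]]]'
python3 - <<'E'
from h import *
o=observe();F=o['ft_force'];print(tofix(o['position']),F@EX,F@EY,o['wrist_torque'])
E
```

```text
time_s: 4.25
position: [0.481, -0.0276, 0.0266]
tool_rot: [[0.199, 0.98, 0.001], [0.98, -0.199, 0.0], [0.001, 0.001, -1.0]]
ft_force: [0.5, 3.2, 6.6]
grip_width: 0.0651
gripper_force: 35.4
[-0.05328102  0.00030047  0.02659743] 3.2717128459565608 0.1568585466871424 [ 0.44792645 -0.0891261   0.03360764]
```

```bash
python3 -m handwheel '[[[0.016,0,0],[0,0,0]],[[0.032,0,0],[0,0,0]],[[0.048,0,0],[0,0,0]],[[0.066,0,0],[0,0,0]],[[0.066,0,0],[0,0,0]]]'
python3 - <<'E'
from h import *
o=observe();F=o['ft_force'];print(tofix(o['position']),F@EX,F@EY,o['wrist_torque'])
E
```

```text
time_s: 4.75
position: [0.4875, 0.0044, 0.0266]
tool_rot: [[0.199, 0.98, 0.001], [0.98, -0.199, 0.0], [0.001, 0.001, -1.0]]
ft_force: [1.2, 2.7, 6.5]
grip_width: 0.0645
gripper_force: 35.4
[-0.02060557  0.00031372  0.0265894 ] 2.8670225142664862 -0.6753605676975138 [ 0.50472267 -0.08678586  0.00632727]
```

```bash
python3 -m handwheel '[[[0,0,0],[0,0,0]],[[0,0,0],[0,0,0]],[[0,0,-0.02],[0,0,0]],[[0,0,-0.1],[0,0,0]],[[0,0,-0.2],[0,0,0]],[[0,0,-0.2],[0,0,0]],[[0,0,-0.2],[0,0,0]]]' 0.9
python3 - <<'E'
from h import *
def tilt(deg,yaw=78.4):return down(yaw)@Ro.from_euler('y',deg,degrees=True).as_matrix()
print(tofix(observe()['position']),move(fix(-.11,0,.11),tilt(50)))
p=camera_params('wrist');im,D=get_image('wrist')
cv2.imwrite('pics/w4.png',cv2.resize(im[:,:,::-1],(800,600),interpolation=cv2.INTER_CUBIC))
E
```

```text
time_s: 5.45
position: [0.4872, 0.0031, 0.1275]
tool_rot: [[0.2, 0.98, 0.002], [0.98, -0.2, -0.001], [-0.0, 0.002, -1.0]]
ft_force: [0.9, -0.4, -0.4]
grip_width: 0.0767
gripper_force: 0.0
[-0.02194543  0.00041532  0.12745571] ([-0.1761, 0.0006, 0.0349], [0.0006, 0.2778, 0.0006])
```

View pics/w4.png

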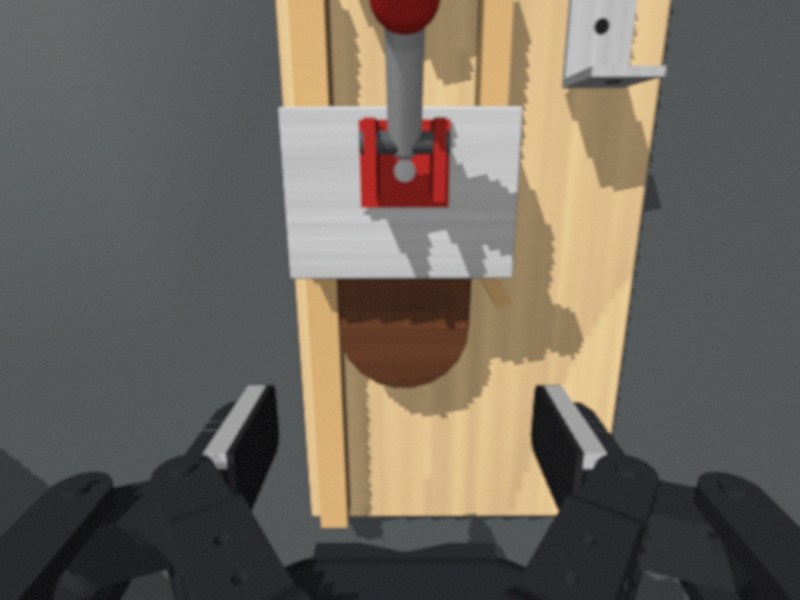

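The piece's nose is under the bridge and it is straight in the channel, with the tail end at about (405,387). Next I'll back off and tilt the tool for the push.

```bash
python3 -m handwheel '[[[-0.05,0,0],[0,0,0]],[[-0.176,0,0.035],[0,0.278,0]],[[-0.176,0,0.035],[0,0.278,0]],[[-0.176,0,0.035],[0,0.278,0]],[[-0.176,0,0.035],[0,0.278,0]],[[-0.176,0,0.035],[0,0.278,0]],[[-0.176,0,0.035],[0,0.278,0]],[[-0.176,0,0.035],[0,0.278,0]],[[-0.176,0,0.035],[0,0.278,0]],[[-0.176,0,0.035],[0,0.278,0]]]' 0.2
cat >> h.py <<'E'
def tilt(deg,yaw=78.4):return down(yaw)@Ro.from_euler('y',deg,degrees=True).as_matrix()
E
python3 - <<'E'
from h import *
o=observe();F=o['ft_force']
print(tofix(o['position']),F@EX,F@EY,F[2],o['q'],move(fix(-.095,0,.025),tilt(50)))
R=np.array(o['tool_rot']);print('EX in tool',R.T@EX,'Z',R.T@Z)
E
```

```text
time_s: 6.5
position: [0.4693, -0.0823, 0.1089]
tool_rot: [[0.128, 0.98, 0.152], [0.631, -0.199, 0.749], [0.765, -0.0, -0.644]]
ft_force: [0.0, -0.3, -0.4]
grip_width: 0.0168
gripper_force: 0.0
[-0.10917308  0.0007148   0.10890309] -0.2606799768201743 -0.07221365320831351 -0.39942344327339463 [-45.91592805  33.25837731  96.7464731   39.25657308  85.24936408
 -50.64859584] ([-0.1101, 0.0015, 0.1298], [-0.0006, 0.0006, 0.0004])
EX in tool [0.64432334 0.00214915 0.76475017] Z [ 7.64752260e-01 -2.53706053e-04 -6.44324388e-01]
```

```bash
python3 -m handwheel '[[[-0.055,0.001,0.065],[0,0,0]],[[-0.11,0.0015,0.13],[0,0,0]],[[-0.11,0.0015,0.13],[0,0,0]],[[-0.11,0.0015,0.13],[0,0,0]],[[-0.11,0.0015,0.13],[0,0,0]]]'
python3 - <<'E'
from h import *
o=observe();F=o['ft_force']
print(tofix(o['position']),F@EX,F@EY,F[2])
im,D=get_image('side');cv2.imwrite('pics/s1.png',cv2.resize(im[150:300,180:340,::-1],(800,750))[:600])
print(move(fix(-.03,0,.025),tilt(50)))
E
```

```text
time_s: 7.0
position: [0.4737, -0.0694, 0.0267]
tool_rot: [[0.126, 0.98, 0.155], [0.631, -0.2, 0.749], [0.765, 0.003, -0.644]]
ft_force: [0.1, -0.5, 0.7]
grip_width: 0.0168
gripper_force: 0.0
[-0.0956558  -0.0009383   0.02668649] -0.45660378840882865 -0.1577364568668267 0.7020695937207445
([0.0822, -0.0017, 0.1028], [0.0003, 0.0005, 0.001])
```

View pics/s1.png

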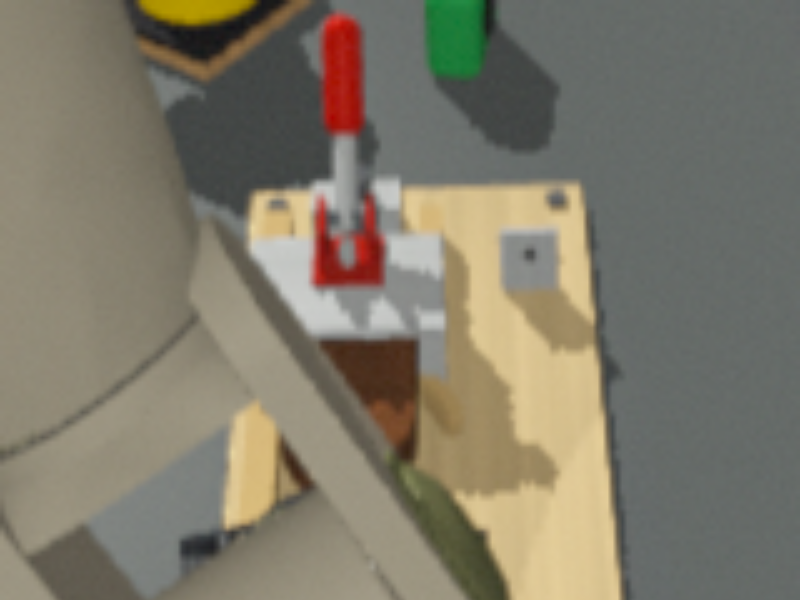

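```bash
python3 -m handwheel '[[[0.007,-0.001,0.009],[0,0,0]],[[0.014,-0.001,0.018],[0,0,0]],[[0.021,-0.001,0.027],[0,0,0]],[[0.028,-0.001,0.036],[0,0,0]],[[0.034,-0.001,0.043],[0,0,0]],[[0.04,-0.001,0.05],[0,0,0]],[[0.046,-0.001,0.057],[0,0,0]],[[0.052,-0.001,0.064],[0,0,0]],[[0.057,-0.001,0.071],[0,0,0]],[[0.057,-0.001,0.071],[0,0,0]]]'
python3 - <<'E'
from h import *
o=observe();F=o['ft_force']
print(tofix(o['position']),F@EX,F@EY,F[2])
E
```

```text
time_s: 8.05
position: [0.4816, -0.0237, 0.0239]
tool_rot: [[0.128, 0.98, 0.153], [0.629, -0.2, 0.751], [0.767, -0.0, -0.642]]
ft_force: [0.9, 0.2, -0.1]
grip_width: 0.0172
gripper_force: 0.0
[-0.0492948   0.00051186  0.02392363] 0.4045694674037451 -0.7930157977876318 -0.07477068706206938
```

```bash
python3 -m handwheel '[[[0.006,0,0.007],[0,0,0]],[[0.012,0,0.014],[0,0,0]],[[0.018,0,0.021],[0,0,0]],[[0.024,0,0.028],[0,0,0]],[[0.03,0,0.035],[0,0,0]],[[0.036,0,0.042],[0,0,0]],[[0.041,0,0.049],[0,0,0]],[[0.041,0,0.049],[0,0,0]],[[0.041,0,0.049],[0,0,0]]]'
python3 - <<'E'
from h import *
o=observe();F=o['ft_force']
print(tofix(o['position']),F@EX,F@EY,F[2])
p=camera_params('top');im,D=get_image('top');im=cv2.resize(im[170:290,185:345,::-1],(800,600),interpolation=cv2.INTER_CUBIC);cv2.imwrite('pics/t2.png',im)
E
```

```text
time_s: 8.95
position: [0.4881, 0.0071, 0.0239]
tool_rot: [[0.128, 0.98, 0.153], [0.629, -0.2, 0.751], [0.767, 0.0, -0.642]]
ft_force: [-0.5, 0.1, 0.1]
grip_width: 0.0172
gripper_force: 0.0
[-0.0178393   0.00034225  0.02392192] 0.02975237776140381 0.49561238320744594 0.06223099731753183
```

View pics/t2.png

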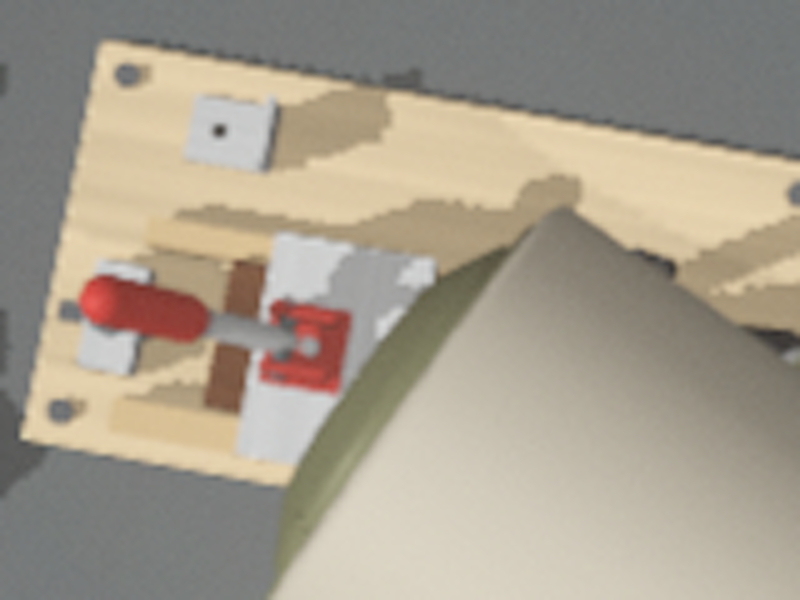

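The nose edge shows behind the bridge, running (235,262)–(207,408). The stop block's front edge runs (153,268)–(133,373), so I'll measure the gap.

Run:
```python
from h import *
p=camera_params('top')
for n,u,v,z in[('noseR',233,262,.038),('noseL',207,408,.038),('stR',153,268,.034),('stL',133,373,.034),('brFR',437,258,.062)]:
    print(n,(tofix(ray(p,185+u/5,170+v/5,z))*1000).round(1))
```

```text
noseR [ 86.3 -30.8  38. ]
noseL [85.3 33.8 38. ]
stR [120.9 -22.2  34. ]
stL [120.5  24.6  34. ]
brFR [ -1.8 -46.3  62. ]
```

```bash
cat > chk.py <<'E'
from h import *
import sys
o=observe();F=o['ft_force'];print((tofix(o['position'])*1000).round(2),'Fx %.2f Fy %.2f Fz %.2f'%(F@EX,F@EY,F[2]))
sys.exit(1 if F@EX<-1.6 else 0)
E
python3 -m handwheel '[[[0.006,0,0.007],[0,0,0]],[[0.012,0,0.014],[0,0,0]],[[0.018,0,0.021],[0,0,0]],[[0.024,0,0.029],[0,0,0]],[[0.026,0,0.031],[0,0,0]],[[0.026,0,0.031],[0,0,0]]]' >/dev/null; python3 chk.py
S() { :; }
python3 chk.py && python3 -m handwheel '[[[0.0013,0,0.0015],[0,0,0]],[[0.0013,0,0.0015],[0,0,0]]]' >/dev/null; python3 chk.py && python3 -m handwheel '[[[0.0013,0,0.0015],[0,0,0]],[[0.0013,0,0.0015],[0,0,0]]]' >/dev/null; python3 chk.py && python3 -m handwheel '[[[0.0013,0,0.0015],[0,0,0]],[[0.0013,0,0.0015],[0,0,0]]]' >/dev/null; python3 chk.py
```

```text
[ 2.62  0.44 23.95] Fx 0.97 Fy -0.68 Fz 0.42
[ 2.62  0.44 23.95] Fx 0.97 Fy -0.68 Fz 0.42
[ 3.23  0.31 23.92] Fx -0.11 Fy -0.60 Fz -0.55
[ 4.24  0.29 23.95] Fx 0.13 Fy -1.37 Fz -0.29
[ 5.31  0.34 23.94] Fx -0.82 Fy -0.39 Fz 0.09
```

```bash
sed -i 's/<-1.6/<-2.0/' chk.py
python3 chk.py && python3 -m handwheel '[[[0.0006,0,0.0008],[0,0,0]],[[0.0006,0,0.0008],[0,0,0]]]' >/dev/null && python3 chk.py && python3 -m handwheel '[[[0.0006,0,0.0008],[0,0,0]],[[0.0006,0,0.0008],[0,0,0]]]' >/dev/null && python3 chk.py && python3 -m handwheel '[[[0.0006,0,0.0008],[0,0,0]],[[0.0006,0,0.0008],[0,0,0]]]' >/dev/null && python3 chk.py && python3 -m handwheel '[[[0.0006,0,0.0008],[0,0,0]],[[0.0006,0,0.0008],[0,0,0]]]' >/dev/null && python3 chk.py && python3 -m handwheel '[[[0.0006,0,0.0008],[0,0,0]],[[0.0006,0,0.0008],[0,0,0]]]' >/dev/null && python3 chk.py && python3 -m handwheel '[[[0.0006,0,0.0008],[0,0,0]],[[0.0006,0,0.0008],[0,0,0]]]' >/dev/null && python3 chk.py && python3 -m handwheel '[[[0.0006,0,0.0008],[0,0,0]],[[0.0006,0,0.0008],[0,0,0]]]' >/dev/null && python3 chk.py && python3 -m handwheel '[[[0.0006,0,0.0008],[0,0,0]],[[0.0006,0,0.0008],[0,0,0]]]' >/dev/null && python3 chk.py
```

```text
[ 5.31  0.34 23.94] Fx -0.82 Fy -0.39 Fz 0.09
[ 5.79  0.35 23.94] Fx -0.23 Fy 0.19 Fz 0.32
[ 6.28  0.34 23.92] Fx -1.16 Fy -0.26 Fz 0.34
[ 6.81  0.34 23.9 ] Fx -1.60 Fy 1.25 Fz -0.43
[ 7.3   0.34 23.87] Fx -0.32 Fy -0.51 Fz -0.39
[ 7.81  0.37 23.83] Fx -1.03 Fy -0.60 Fz 0.94
[ 8.31  0.35 23.81] Fx -0.89 Fy -0.74 Fz 0.04
[ 8.8   0.36 23.78] Fx -0.93 Fy -1.05 Fz 0.45
[ 9.31  0.37 23.76] Fx -0.71 Fy -0.43 Fz 0.95
```

```bash
python3 chk.py && python3 -m handwheel '[[[0.0006,0,0.0007],[0,0,0]],[[0.0006,0,0.0007],[0,0,0]]]' >/dev/null && python3 chk.py && python3 -m handwheel '[[[0.0006,0,0.0007],[0,0,0]],[[0.0006,0,0.0007],[0,0,0]]]' >/dev/null && python3 chk.py && python3 -m handwheel '[[[0.0006,0,0.0007],[0,0,0]],[[0.0006,0,0.0007],[0,0,0]]]' >/dev/null && python3 chk.py && python3 -m handwheel '[[[0.0006,0,0.0007],[0,0,0]],[[0.0006,0,0.0007],[0,0,0]]]' >/dev/null && python3 chk.py && python3 -m handwheel '[[[0.0006,0,0.0007],[0,0,0]],[[0.0006,0,0.0007],[0,0,0]]]' >/dev/null && python3 chk.py && python3 -m handwheel '[[[0.0006,0,0.0007],[0,0,0]],[[0.0006,0,0.0007],[0,0,0]]]' >/dev/null && python3 chk.py
```

```text
[ 9.31  0.37 23.76] Fx -0.71 Fy -0.43 Fz 0.95
[ 9.75  0.36 23.74] Fx -1.05 Fy 0.90 Fz 0.69
[10.22  0.36 23.76] Fx -1.06 Fy 0.39 Fz -0.01
[10.68  0.35 23.76] Fx -0.45 Fy 0.62 Fz -0.20
[11.14  0.34 23.78] Fx -0.21 Fy 0.01 Fz 1.20
[11.56  0.32 23.78] Fx -0.80 Fy 0.08 Fz -0.03
[11.86  0.27 23.74] Fx -3.15 Fy 0.35 Fz 1.42
```

```bash
python3 -m handwheel '[[[0,0,0],[0,0,0]],[[0,0,0],[0,0,0]]]' >/dev/null; python3 chk.py;python3 -m handwheel '[[[0,0,0],[0,0,0]]]' >/dev/null; python3 chk.py
python3 - <<'E'
from h import *
im,D=get_image('top');im=cv2.resize(im[170:290,185:345,::-1],(800,600),interpolation=cv2.INTER_CUBIC);cv2.imwrite('pics/t3.png',im)
E
```

```text
[11.89  0.27 23.77] Fx -2.59 Fy -0.25 Fz 0.96
[11.92  0.27 23.77] Fx -2.77 Fy -0.01 Fz 1.55
```

View pics/t3.png

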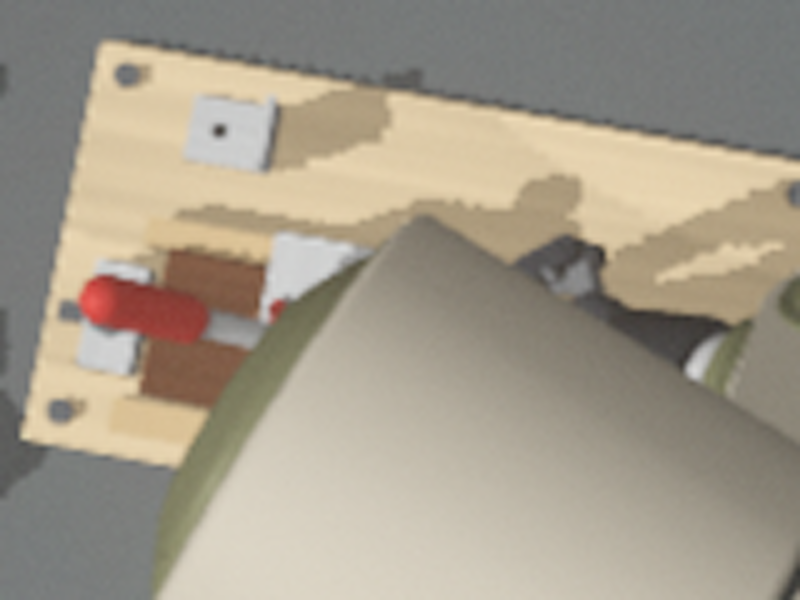

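The nose (edge near (160,270)–(143,395)) is now a few mm short of the stop block, and the stop's edges are where they were at (153,268) and (133,373). I'll press slightly more to be sure of the contact, then withdraw.

```bash
python3 -m handwheel '[[[0.0004,0,0.0005],[0,0,0]],[[0.0004,0,0.0005],[0,0,0]],[[0.0004,0,0.0005],[0,0,0]]]' >/dev/null; python3 chk.py
python3 -m handwheel '[[[-0.007,0,-0.008],[0,0,0]],[[-0.026,0,-0.031],[0,0,0]],[[-0.06,0,-0.07],[0,0,0]],[[-0.11,0,-0.13],[0,0,0]],[[-0.11,0,-0.13],[0,0,0]],[[-0.03,0,-0.24],[0,0,0]],[[-0.03,0,-0.24],[0,0,0]],[[-0.03,0,-0.24],[0,0,0]],[[-0.03,0,-0.24],[0,0,0]]]'
python3 chk.py
python3 - <<'E'
from h import *
im,D=get_image('top');im=cv2.resize(im[170:290,185:345,::-1],(800,600),interpolation=cv2.INTER_CUBIC);cv2.imwrite('pics/t4.png',im)
E
```

```text
[12.09  0.19 23.74] Fx -5.29 Fy 0.44 Fz 0.70
time_s: 14.55
position: [0.4735, -0.0628, 0.089]
tool_rot: [[0.129, 0.98, 0.153], [0.629, -0.2, 0.751], [0.767, -0.0, -0.642]]
ft_force: [-1.3, 1.7, -0.1]
grip_width: 0.0171
gripper_force: 0.0
[-89.24   0.56  89.  ] Fx 1.40 Fy 1.62 Fz -0.09
```

View pics/t4.png

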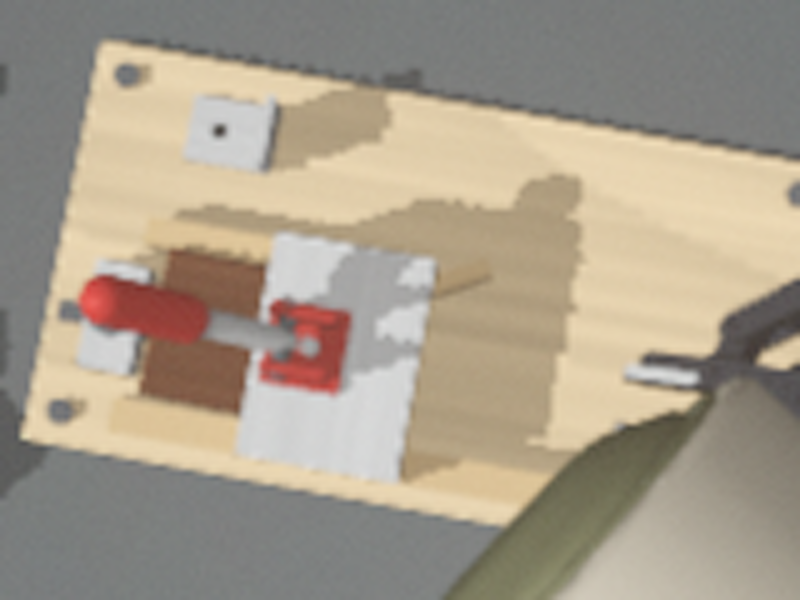

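The piece is in place. Its nose is just short of the stop block, its tail is hidden under the bridge, and the stop has not moved. The gripper is clear of everything.

```bash
python3 -m handwheel '[[[0,0,0],[0,0,0]],[[0,0,0],[0,0,0]]]' >/dev/null; python3 -c "from rig import *;print(close_job())"
```

```text
the job is handed in; nothing more can be done
None
```

The end piece is loaded and the job is handed in: the nose was pressed on the bolt head at about 5 N, the tail is under the bridge, the end stop shows no movement in the top view and the gripper is clear; no verdict came back.

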